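Mount the carrier plate on the measuring table

TASK

Pick up the aluminium carrier plate by its rib and put it on the measuring table: slide it lightly along the table over the two locating pins until its holes drop over them and it lies flat on the table, without forcing it. Then swing the latch arm fully across the plate, let go, and leave the other things on the bench alone.

Things in the scene. Friction and masses are not known exactly. Their poses are not given: they have to be found in the camera images.
- plate: Loose bare aluminium plate, 140 (x) x 120 (y) x 8 mm, 0.3 to 0.6 kg; on its middle stands a grip rib, 14 mm thick along x, 40 mm long along y, its top 48 mm above the underside. Two through holes, 12 mm across, at (x, y) = (-45, +35) and (+45, -35) mm. Fits equally well after half a turn. Origin: centre of the underside; z up. It starts flat on the bench.
- bed: Fixed measuring table: steel slab on a grey base, 260 (x) x 220 (y) mm, flat top 45 mm above the bench. Origin on the bench under its centre; x, y along its sides. Two fixed upright steel pins stand on its top (see bed_centre). The plate belongs parallel to it, x along x. Pressing the plate on table, pins or latch with over 60 N counts as forcing; 5 N is enough to feel the pins.
- bed_centre (a point): Centre of the table's top face, axes as the table's. Pins: 10 mm across, 7.5 mm high, the upper 3 mm tapering to 8 mm across, at (x, y) = (s-45, +35) and (s+45, -35) mm from here, spaced as the holes. Their carrier is clamped at some s from +5 to +50 mm, which is not reported: find it by feel or sight. Seated, the plate's origin is at (s, 0, 0).
- latch_pivot (a point): Point on the table's top face on the latch's upright axis, at (0, -87) mm from the centre of the top face, in the table's axes.
- latch_knob (a point): Centre of the top of the latch's round upright black knob: 14 mm across, 30 mm high, 42 mm from the latch's axis, its top 47 mm above the table's top face.
- latch (a joint): Flat steel arm, 16 mm wide, reaching 53 mm from its upright axis; its underside is 9.5 mm above the table's top face: it passes 1.5 mm over a seated plate, and a plate not fully down blocks it. Rad: 0 = open, along the table's -x beside the plate; 1.57 = end stop, closed, along +y over the plate (clockwise from above). Stays where left (0.06 N m). Starts at 0 to 0.2.
- block_case: Bystander: open wooden case of gauge blocks, 100 x 200 x 30 mm, origin at the centre of its underside.
- ring_gauge: Bystander: steel ring gauge, 68 mm across, 18 mm high, origin at the centre of its underside.
- driver: Bystander: screwdriver, 160 mm long, lying on the bench.

How it is judged (in metres and radians):
On the way:
1. the plate lies flat on the table with its holes over the pins, the latch not yet across it (z of plate in the frame of bed_centre below 0.0015 m and x of plate in the frame of bed_centre between 0.002 and 0.053 m and y of plate in the frame of bed_centre between -0.004 and 0.004 m and angle between the x axis of plate and the x axis of bed_centre, either way round below 0.06 rad and angle between plate's own z axis and vertical below 0.025 rad and value of joint latch below 0.6 rad), for 0.2 s.
At the end, for the whole second after the job is handed in: The plate rests flat on the table (within 1.5 mm and 0.025 rad), parallel to it within 0.06 rad, its holes over the pins (its centre 2 to 53 mm along +x from the table's centre and within 4 mm along y), the latch arm is across it (1.40 rad or more), and all is released (z of plate in the frame of bed_centre below 0.0015 m and x of plate in the frame of bed_centre between 0.002 and 0.053 m and y of plate in the frame of bed_centre between -0.004 and 0.004 m and angle between the x axis of plate and the x axis of bed_centre, either way round below 0.06 rad and angle between plate's own z axis and vertical below 0.025 rad and value of joint latch above 1.4 rad and linear speed of plate below 0.01 m/s); the robot touches nothing.
It fails at once if the plate is pressed on the table, its pins or its latch with more than 60 N (contact force between plate and bed above 60 N).
It fails at once if a bystander is moved by more than 30 mm (distance of any of block_case, ring_gauge, driver from where it was at the start of the episode above 0.03 m).
It also fails if it takes over 72 s, if anything falls off the work surface, if the arm or the gripper's body presses on something with over 40 N, if the wrist force passes 120 N, or if a joint passes its speed limit or range.

ROBOT

A 7-joint arm with a two-finger parallel gripper is mounted at the origin on the work surface. World frame = base frame: x ahead of the robot, y to its left, z up, the work surface at z = 0. Lengths are in m, angles in degrees, forces in N, time in s.
With the tool pointing down it reaches from about 0.4 to 0.85 m from the base axis. Payload 10.4 kg.
Tool frame: the origin (TCP) lies midway between the tips of the shut fingers; the grasp point (between the pads) lies robot.grip_depth behind it (robot.grip_depth is the distance from the TCP to the grasp point, in m); x points along the fingers, y is the direction in which the jaws open and shut, and the axes are right-handed (so a half turn about x gives the same grasp; the last joint's range is limited). The gripper opens to 87 mm and grips with 3 to 60 N. Pads are 19 mm wide; open, the fingers measure 117 mm over their backs; the gripper's body (75 mm by 190 mm) begins 51 mm behind the grasp point.
Start: joints at [-68.044, 19.034, -3.707, 83.658, 1.238, 77.344, -5.071], TCP at [0.247, 0.574, 0.223] pointing down, gripper open.
Joint ranges: [-148.97, 148.97], [-28.65, 121.19], [-84.17, 76.75], [9.2, 138.47], [-72.65, 252.65], [3.7, 117.97], [-149.18, 149.18]. Speed limits (degrees/s): [127.2, 127.2, 159.86, 159.86, 180, 180, 180].

INTERFACE

Orientations are given as a 3x3 rotation matrix whose columns are the frame's x, y, z axes.
In Python, from cell import monitor, vision, workorder, robot gives the robot as it stands.
- The arm moves only by the tool play_rows, never from a script. Its argument "moves" is one flat list of numbers, 7 for each row, row after row: the shift along the world's x, y, z scaled (see below), then the turn, a rotation vector about the world's x, y, z scaled (see below), then the closure, from -1 (fully open) to 1 (shut). In form: [dx, dy, dz, wx, wy, wz, claw, dx, dy, dz, wx, wy, wz, claw, ...]. A call has 1 to 8 rows; each row shifts and turns the commanded pose from where the row before left it; what a row does not reach is not made up. The controller multiplies each number of a shift by 10 cm and each number of a turn by 1.5 rad. A row lasts 1/12 s, in which the tool goes at most 41.7 mm and 7.16 degrees, less where a joint would pass 70% of its speed; a pose out of reach is approached as far as the arm can. A call with a number of a shift or a turn outside -1 to 1 is refused whole. A call with a gripper value outside its range is refused whole. The fingers move at their own pace and stop on an object; the grip force is fixed at half the most. Time passes only in rows, so rows that do not move let the fingers close. It gives the time, the measured TCP pose, the force and the opening at its end, in the units of the state.
- monitor.observe(): the state, without advancing time (a new reading comes with each control period).
- vision.grab_frame(name): name is "scene" or "side" or "wrist"; returns a dict with "color" (480x640x3 uint8, red, green, blue), "camera_matrix" (3x3 intrinsics, pixels), "k1" (the pictures are not rectified: a ray, as slopes to the right and down, at radius r is drawn at 1 + k1 r^2 times it, then the intrinsics apply), "R" (3x3) and "t" (3): a world point X has camera coordinates R X + t. Camera axes: x right, y down, z forward; pixel columns grow to the right and rows downward; lengths in m; the calibration is good to about 2 mm. A picture is of the moment at which its call begins. There is no depth.
- workorder.job_done(): hands the job in, once; it reports no verdict.
Trained networks look in a picture, given as the dict that the camera call returned (one of the last four; its "shot" number tells which), for a name from the list of things; names that differ only in an ending like _2 or _b are one class to them, and where a whole thing is asked for, a point or a joint stands for the part that bears it (a point fixed in the world has none). Each returns a list of dicts, best first, with "p" (0 to 1); they miss things now and then, are a little off and sometimes report something else, mostly with a low value. They report only what shows in the picture. A call takes as long as a camera call.
- vision.regions_of(picture, query): "pixels" (480x640 bool, what is visible of it).
- vision.tip_of(picture, query): "point" ([x, y, z] in m, in world coordinates, good to about 4 mm: a listed point, or the origin of a listed thing).
The state is a dict: "time": time; "q": joint angles; "joint_velocities": joint speeds; "tau": joint torques, N m; "position": TCP position; "tcp_rot": TCP orientation; "force": force on the tool from outside, world axes, zero at the start; "moment": the same for the moment, N m; "finger_gap": opening from 0.0 (shut) to 1.0 (fully open).
Only numpy, scipy, OpenCV 4.12 (cv2) and the standard library are available. Lean on these libraries where they do the work, as an engineer would, in place of code of your own. Each camera call takes 0.05 s, during which the arm holds its last target. There are 200 camera calls.

## Working session

There is one attempt and no reset: what is moved stays moved. The work goes in short steps, Python scripts to look and compute and a tool call to move; the robot and the scene stay as the last step left them, time stands still between calls to the robot, and variables do not carry over. Pictures are saved under pics/ and viewed, about 8 in all and at most 12, crops included, and the job is handed in when it is done.

Besides the shell and the picture viewer there is one more tool, called after "Emit:" as name(argument=value, ...) on one line, values as JSON. play_rows: Moves the arm, as the interface text tells. Its arguments: {"type":"object","properties":{"moves":{"type":"array"}},"required":["moves"]}

```bash
ls; mkdir -p pics; cat > h.py <<'E'
import numpy as np, cv2
from cell import monitor, vision, workorder, robot
def pix(f,X):
    c=f["R"]@np.asarray(X,float)+f["t"]; s=c[:2]/c[2]; s=s*(1+f["k1"]*(s@s)); K=f["camera_matrix"]
    return np.array([K[0,0]*s[0]+K[0,2],K[1,1]*s[1]+K[1,2]])
def world(f,uv,z):
    K=np.array(f["camera_matrix"]); s=cv2.undistortPoints(np.array([[uv]],float),K,np.array([f["k1"],0,0,0],float))[0,0]
    R=np.array(f["R"]);t=np.array(f["t"]); C=-R.T@t; d=R.T@np.array([s[0],s[1],1]); return C+d*(z-C[2])/d[2]
def save(f,n): cv2.imwrite("pics/"+n+".png",cv2.cvtColor(f["color"],cv2.COLOR_RGB2BGR))
def st():
    s=monitor.observe(); print("t",s["time"],"p",np.round(s["position"],4),"F",np.round(s["force"],1),"M",np.round(s["moment"],2),"gap",round(s["finger_gap"],3)); print(np.round(s["tcp_rot"],3).tolist()); return s
E
python3 - <<'E'
from h import *
st(); print(robot.grip_depth)
for n in("scene","side"):
    f=vision.grab_frame(n); save(f,n+"0")
    for q in("plate","bed","bed_centre","latch_pivot","latch_knob","block_case","ring_gauge","driver"):
        print(n,q,[(np.round(r["point"],4).tolist(),round(r["p"],2)) for r in vision.tip_of(f,q)[:2]])
E
```

```text
pics
t 0.0 p [0.2466 0.5739 0.2217] F [-0.1 -0.4  0.1] M [ 0.02 -0.01  0.02] gap 1.004
[[-0.001, 0.395, 0.919], [-0.001, 0.919, -0.395], [-1.0, -0.001, 0.0]]
0.0187
scene plate [([0.4532, -0.2892, 0.0024], 0.76)]
scene bed [([0.5369, 0.1052, -0.0011], 0.73)]
scene bed_centre [([0.5421, 0.1092, 0.0439], 0.66)]
scene latch_pivot [([0.5479, 0.018, 0.0471], 0.74)]
scene latch_knob [([0.5096, 0.0164, 0.0944], 0.43)]
scene block_case [([0.8029, -0.0617, -0.0023], 0.58)]
scene ring_gauge [([0.7371, -0.2891, -0.0007], 0.66)]
scene driver [([0.5231, 0.5021, 0.0001], 0.67)]
side plate [([0.4601, -0.2868, -0.0008], 0.87)]
side bed [([0.5395, 0.1062, -0.0043], 0.7)]
side bed_centre [([0.5395, 0.1041, 0.0459], 0.82), ([0.5198, 0.5005, -0.0036], 0.61)]
side latch_pivot [([0.5475, 0.0214, 0.0473], 0.77)]
side latch_knob [([0.5059, 0.0127, 0.09], 0.63)]
side block_case [([0.805, -0.0647, -0.0029], 0.61)]
side ring_gauge [([0.7304, -0.2895, 0.0019], 0.7)]
side driver [([0.5186, 0.5027, -0.007], 0.82)]
```

View pics/scene0.png

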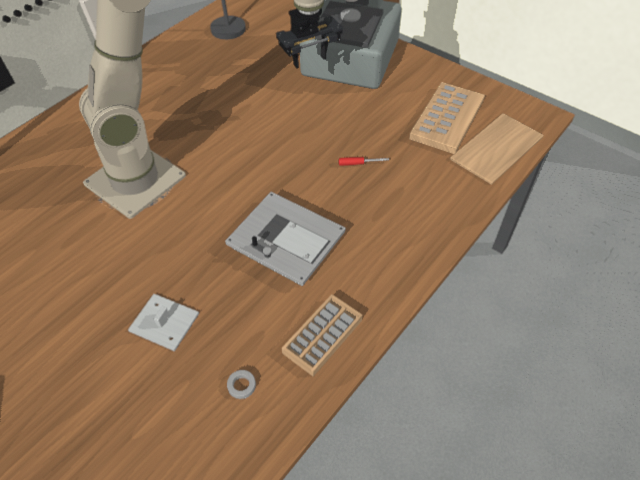

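View pics/side0.png

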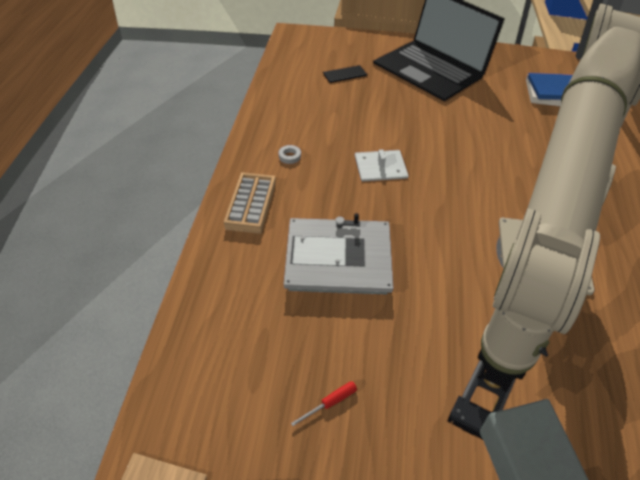

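The scene view shows the bed at about (287,238), with a white/dark strip and the latch knob at (255,242). The plate is at (163,322) with its rib, the ring at (241,384) and the case at (322,334). Next I move over the bed and look with the wrist camera.

Emit:
play_rows(moves=[0.17,-0.295,0.095,0,0,-0.0485,-1,0.17,-0.295,0.095,0,0,-0.0485,-1,0.17,-0.295,0.095,0,0,-0.0485,-1,0.17,-0.295,0.095,0,0,-0.0485,-1,0.17,-0.295,0.095,0,0,-0.0485,-1,0.17,-0.295,0.095,0,0,-0.0485,-1,0.17,-0.295,0.095,0,0,-0.0485,-1,0.17,-0.295,0.095,0,0,-0.0485,-1])

```text
time: 1.57
position: [0.3833, 0.3367, 0.2993]
tcp_rot: [[0.0, 0.837, 0.548], [0.001, 0.548, -0.837], [-1.0, 0.001, -0.0]]
force: [0.4, -0.1, -0.5]
finger_gap: 1.002
```

Emit:
play_rows(moves=[0.17,-0.295,0.095,0,0,-0.0485,-1,0.17,-0.295,0.095,0,0,-0.0485,-1,0.17,-0.295,0.095,0,0,-0.0485,-1,0.17,-0.295,0.095,0,0,-0.0485,-1,0.17,-0.295,0.095,0,0,-0.0485,-1,0.17,-0.295,0.095,0,0,-0.0485,-1,0.17,-0.295,0.095,0,0,-0.0485,-1,0.17,-0.295,0.095,0,0,-0.0485,-1])

```text
time: 2.23
position: [0.5192, 0.1006, 0.3754]
tcp_rot: [[0.001, 1.0, -0.002], [0.0, -0.002, -1.0], [-1.0, 0.001, -0.0]]
force: [0.3, 0.3, -0.3]
finger_gap: 1.002
```

```bash
python3 - <<'E'
from h import *
st(); f=vision.grab_frame("wrist"); save(f,"w0"); np.save("w0.npy",f,allow_pickle=True)
print(-np.array(f["R"]).T@f["t"], np.round(f["R"],2).tolist())
for q in("bed_centre","latch_pivot","latch_knob"):
    print(q,[(np.round(r["point"],4).tolist(),round(r["p"],2)) for r in vision.tip_of(f,q)[:2]])
E
```

```text
t 2.2333 p [0.5192 0.1006 0.3754] F [ 0.3  0.3 -0.3] M [-0.01  0.02  0.02] gap 1.002
[[0.001, 1.0, -0.002], [0.0, -0.002, -1.0], [-1.0, 0.001, -0.0]]
[0.52015213 0.17158604 0.53631151] [[1.0, -0.0, 0.0], [-0.0, -0.97, 0.26], [0.0, -0.26, -0.97]]
bed_centre [([0.539, 0.1058, 0.0454], 0.96)]
latch_pivot [([0.5463, 0.0209, 0.0463], 0.67)]
latch_knob [([0.5028, 0.0173, 0.09], 0.63)]
```

View pics/w0.png

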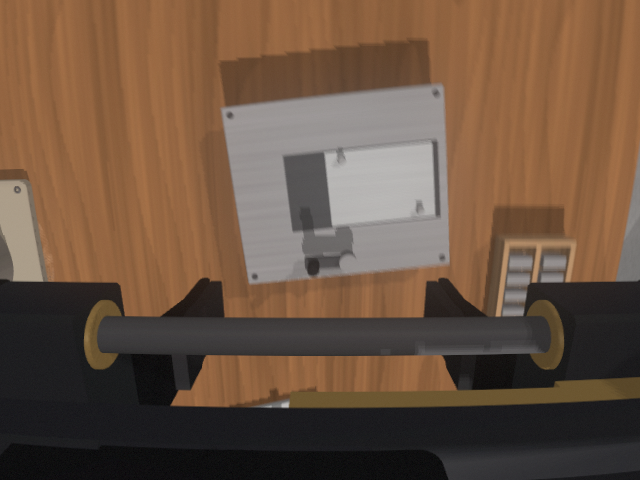

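The wrist view shows the pins at about (340,156) and (419,208). The slab corners are (223,108), (443,86), (450,265) and (249,283), and the knob is at (312,267).

```bash
python3 - <<'E'
from h import *
f=np.load("w0.npy",allow_pickle=True).item()
a=np.array([world(f,p,.045)[:2] for p in [(223,108),(443,86),(450,265),(249,283)]]); print(a,a.mean(0))
m=[np.array([-130,110]),np.array([130,110]),np.array([130,-110]),np.array([-130,-110])]
M,_=cv2.estimateAffinePartial2D(np.array(m,float)/1000,a); print("yaw",np.degrees(np.arctan2(M[1,0],M[0,0])),"c",M[:,2],"sc",np.hypot(*M[:,0]))
y=np.arctan2(M[1,0],M[0,0]);R=np.array([[np.cos(y),-np.sin(y)],[np.sin(y),np.cos(y)]])
# pins: base z .045; blob centre approx z .049
p=[world(f,q,.049)[:2] for q in[(340,156),(419,208)]]
d=p[1]-p[0]; print("pins",p,np.linalg.norm(d),"yaw",np.degrees(np.arctan2(d[1],d[0]))-np.degrees(np.arctan2(-70,90)),"mid",sum(p)/2,"in table",R.T@(sum(p)/2-M[:,2]),[R.T@(q-M[:,2]) for q in p])
c=f["color"][130:230,270:450]; cv2.imwrite("pics/w0c.png",cv2.resize(c[:,:,::-1],None,fx=4,fy=4,interpolation=cv2.INTER_CUBIC))
g=vision.grab_frame("scene"); 
for n in("scene","side"):
    g=vision.grab_frame(n); r=vision.regions_of(g,"plate")[0]["pixels"]; save(g,n+"1")
    ys,xs=np.nonzero(r); P=np.array([world(g,q,.008)[:2] for q in zip(xs,ys)],np.float32)
    (cx,cy),wh,an=cv2.minAreaRect(P*1000); print(n,cx,cy,wh,an, (xs.min(),xs.max(),ys.min(),ys.max()))
E
```

```text
[[ 0.40437573  0.19812674]
 [ 0.65851401  0.22227202]
 [ 0.68186418  0.00556062]
 [ 0.42445015 -0.01771777]] [0.54230102 0.1020604 ]
yaw 5.478523631240018 c [0.54230103 0.10206041] sc 0.9879868410028362
pins [array([0.54009522, 0.1423205 ]), array([0.63661206, 0.08014863])] 0.11480784517884188 yaw 5.087143296158807 mid [0.58835364 0.11123456] in table [0.04671813 0.00473548] [array([0.00164801, 0.04028678]), array([ 0.09178825, -0.03081581])]
scene 456.0940856933594 -290.4192810058594 (148.76979064941406, 126.7805404663086) 14.738617897033691 (np.int64(128), np.int64(198), np.int64(294), np.int64(350))
side 541.2301025390625 69.3047103881836 (266.2242431640625, 274.8044128417969) 6.0750861167907715 (np.int64(284), np.int64(391), np.int64(213), np.int64(293))
```

View pics/w0c.png

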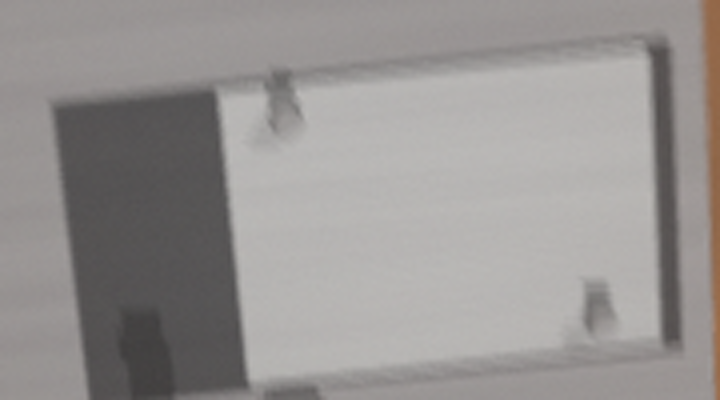

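Zoomed, pin 1's lit top is at image (342,160) and pin 2's at (420,209); the dark parts above them are shadows. So s is about 45 mm. I'll take one closer look.

Emit:
play_rows(moves=[0.13,0.04,-0.35,0,0,0,-1,0.13,0.04,-0.35,0,0,0,-1,0.13,0.04,-0.35,0,0,0,-1,0.13,0.04,-0.35,0,0,0,-1,0.13,0.04,-0.35,0,0,0,-1,0,0,0,0,0,0,-1])

```text
time: 3.18
position: [0.5813, 0.1232, 0.1918]
tcp_rot: [[-0.01, 1.0, 0.003], [-0.004, 0.003, -1.0], [-1.0, -0.01, 0.004]]
force: [-0.8, -0.5, -1.3]
finger_gap: 1.0
```

```bash
python3 - <<'E'
from h import *
st(); f=vision.grab_frame("wrist"); np.save("w1.npy",f,allow_pickle=True)
for q in [(.5401,.1423,.045),(.6366,.0801,.045)]: print(pix(f,q))
c=f["color"]; save(f,"w1")
for q in("bed_centre","latch_pivot","latch_knob"):
    print(q,[(np.round(r["point"],4).tolist(),round(r["p"],2)) for r in vision.tip_of(f,q)[:2]])
E
```

```text
t 3.1833 p [0.5813 0.1232 0.1918] F [-0.8 -0.5 -1.3] M [-0.05  0.16  0.05] gap 1.0
[[-0.01, 1.0, 0.003], [-0.004, 0.003, -1.0], [-1.0, -0.01, 0.004]]
[269.97086533 199.69082773]
[392.86699505 277.16309983]
bed_centre [([0.5386, 0.1051, 0.0443], 0.71)]
latch_pivot [([0.5446, 0.0187, 0.0447], 0.96)]
latch_knob [([0.5019, 0.0199, 0.0937], 0.57)]
```

View pics/w1.png

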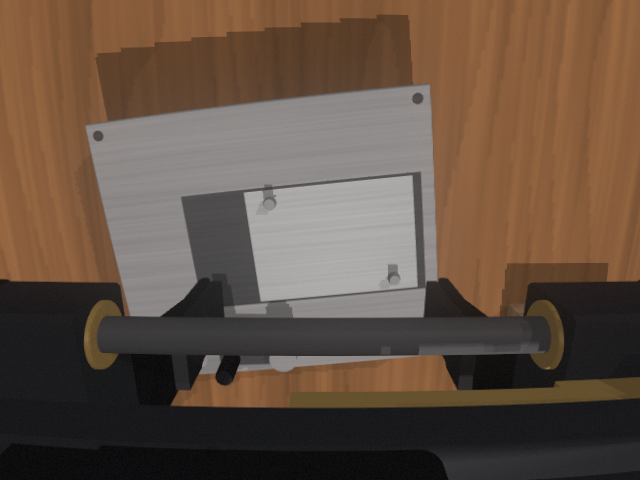

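The closer view shows the pin tops at (269,203) and (394,279), and the slab's far corners at (87,126) and (430,85).

```bash
python3 - <<'E'
from h import *
f=np.load("w1.npy",allow_pickle=True).item()
p=[world(f,q,.0525)[:2] for q in[(269,203.5),(394,279)]]
d=p[1]-p[0]; print("pins",p,np.linalg.norm(d)*1e3,"yaw",np.degrees(np.arctan2(d[1],d[0]))+np.degrees(np.arctan2(70,90)),"mid",sum(p)/2)
a=world(f,(87,126),.045)[:2];b=world(f,(430,85),.045)[:2];e=b-a;u=e/np.linalg.norm(e);v=np.array([u[1],-u[0]])
print(np.linalg.norm(e),"yaw",np.degrees(np.arctan2(e[1],e[0])),"centre",(a+b)/2+.11*v, "s,y",(sum(p)/2-(a+b)/2-.11*v)@np.array([u,-v]).T)
k=np.array([.5025,.0180]);c=(a+b)/2+.11*v; piv=c+.087*v; r=k-piv; print("pivot",piv,"knob rel table",[r@u,-(r@v)])
E
```

```text
pins [array([0.54034552, 0.14071189]), array([0.63626994, 0.0813726 ])] 112.7947054557135 yaw 6.133851803552659 mid [0.58830773 0.11104225]
0.2560317747849122 yaw 6.1296371827522 centre [0.54142752 0.10318731] s,y [0.04745093 0.00280423]
pivot [0.55071724 0.0166847 ] knob rel table [np.float64(-0.047801126597483354), np.float64(0.006456337008787012)]
```

Emit:
play_rows(moves=[-0.104,-0.325,0.08,0,0,0.0143,-1,-0.104,-0.325,0.08,0,0,0.0143,-1,-0.104,-0.325,0.08,0,0,0.0143,-1,-0.104,-0.325,0.08,0,0,0.0143,-1,-0.104,-0.325,0.08,0,0,0.0143,-1,-0.104,-0.325,0.08,0,0,0.0143,-1,-0.104,-0.325,0.05,0,0,0.0143,-1,-0.104,-0.325,0.05,0,0,0.0143,-1])

```text
time: 4.05
position: [0.5002, -0.1394, 0.2606]
tcp_rot: [[0.005, 0.985, 0.173], [0.001, 0.173, -0.985], [-1.0, 0.005, -0.0]]
force: [1.3, -0.2, 0.5]
finger_gap: 0.998
```

Emit:
play_rows(moves=[-0.104,-0.325,0,0,0,0.0143,-1,-0.104,-0.325,0,0,0,0.0143,-1,-0.104,-0.325,0,0,0,0.0143,-1,-0.104,-0.325,0,0,0,0.0143,-1,0,0,0,0,0,0,-1])

```text
time: 4.47
position: [0.4558, -0.2749, 0.2604]
tcp_rot: [[0.004, 0.969, 0.248], [-0.002, 0.248, -0.969], [-1.0, 0.003, 0.003]]
force: [-1.3, -0.2, 1.0]
finger_gap: 1.003
```

```bash
python3 - <<'E'
from h import *
st(); f=vision.grab_frame("wrist"); np.save("w2.npy",f,allow_pickle=True); save(f,"w2")
print([(np.round(r["point"],4).tolist(),round(r["p"],2)) for r in vision.tip_of(f,"plate")[:2]])
r=vision.regions_of(f,"plate")[0]["pixels"]
ys,xs=np.nonzero(r); P=np.array([world(f,q,.008)[:2] for q in zip(xs,ys)],np.float32); print(cv2.minAreaRect(P*1000))
E
```

```text
t 4.4667 p [ 0.4558 -0.2749  0.2604] F [-1.3 -0.2  1. ] M [-0.13  0.04 -0.03] gap 1.003
[[0.004, 0.969, 0.248], [-0.002, 0.248, -0.969], [-1.0, 0.003, 0.003]]
[([0.4552, -0.2916, -0.0037], 0.8)]
((457.9847412109375, -288.79425048828125), (141.2972869873047, 121.92870330810547), 14.392074584960938)
```

View pics/w2.png

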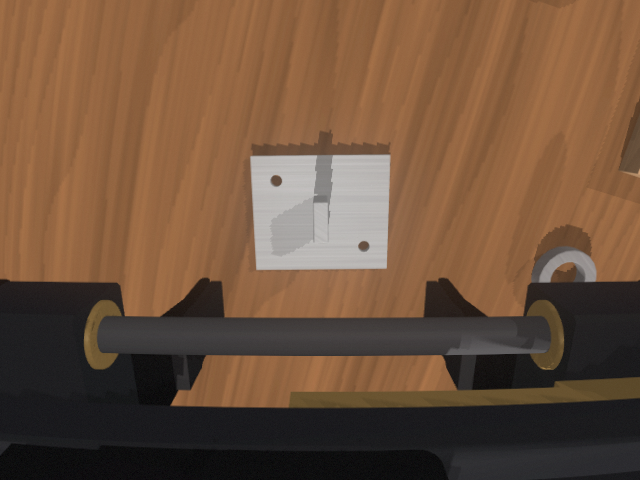

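The plate is square to the tool, centred at (320,212), with holes at (276,181) and (364,246); its yaw is 14.4°. Now I descend onto the rib.

Emit:
play_rows(moves=[0.003,-0.02,-0.38,0,0,0,-1,0.003,-0.02,-0.38,0,0,0,-1,0.003,-0.02,-0.38,0,0,0,-1,0.003,-0.02,-0.38,0,0,0,-1,0.003,-0.02,-0.38,0,0,0,-1,0.003,-0.02,-0.3,0,0,0,-1,0,-0.02,-0.24,0,0,0,-1,0,0,0,0,0,0,-1])

```text
time: 5.28
position: [0.4603, -0.2797, 0.0108]
tcp_rot: [[-0.003, 0.966, 0.258], [0.001, 0.258, -0.966], [-1.0, -0.002, -0.002]]
force: [-0.5, -0.5, -0.6]
finger_gap: 0.997
```

Emit:
play_rows(moves=[0,0,0,0,0,0,1,0,0,0,0,0,0,1,0,0,0,0,0,0,1,0,0,0,0,0,0,1,0,0,0,0,0,0,1,0,0,0,0,0,0,1,0,0,0,0,0,0,1,0,0,0,0,0,0,1])

```text
time: 5.95
position: [0.4608, -0.2817, 0.0137]
tcp_rot: [[0.0, 0.967, 0.256], [0.0, 0.256, -0.967], [-1.0, 0.0, 0.0]]
force: [-0.2, 0.3, 0.1]
finger_gap: 0.48
```

Emit:
play_rows(moves=[-0.01,-0.07,0,0,0,0,1,0,0,0,0,0,0,1,0,0,0,0,0,0,1,0,0,0,0,0,0,1,0,0,0,0,0,0,1,0,0,0,0,0,0,1,0,0,0,0,0,0,1,0,0,0,0,0,0,1])

```text
time: 6.62
position: [0.4588, -0.2893, 0.0135]
tcp_rot: [[-0.001, 0.967, 0.255], [-0.0, 0.255, -0.967], [-1.0, -0.001, -0.0]]
force: [-5.2, -2.1, 2.4]
finger_gap: 0.158
```

Emit:
play_rows(moves=[0,0,0,0,0,0,1,0,0,0,0,0,0,1,0,0,0,0,0,0,1,0,0,0,0,0,0,1])

```text
time: 6.95
position: [0.4588, -0.2893, 0.0135]
tcp_rot: [[-0.001, 0.967, 0.255], [-0.0, 0.255, -0.967], [-1.0, -0.001, -0.0]]
force: [-4.9, -1.6, 3.9]
finger_gap: 0.162
```

```bash
python3 - <<'E'
from h import *
st(); f=vision.grab_frame("wrist"); save(f,"w3")
r=vision.regions_of(f,"plate")[0]["pixels"]
ys,xs=np.nonzero(r); P=np.array([world(f,q,.008)[:2] for q in zip(xs,ys)],np.float32); print(cv2.minAreaRect(P*1000))
E
```

```text
t 6.95 p [ 0.4588 -0.2893  0.0135] F [-4.9 -1.6  3.9] M [-0.55  1.16 -0.01] gap 0.162
[[-0.001, 0.967, 0.255], [-0.0, 0.255, -0.967], [-1.0, -0.001, -0.0]]
((457.9067077636719, -283.061767578125), (139.35824584960938, 109.26669311523438), 14.725976943969727)
```

Emit:
play_rows(moves=[0,0,0.1,0,0,0,1,0,0,0.3,0,0,0,1,0,0,0.35,0,0,0,1,0,0,0.35,0,0,0,1,0,0,0.35,0,0,0,1,0.05,0.15,0.15,0,0,-0.004,1,0.1,0.3,0,0,0,-0.0085,1,0.1,0.33,0,0,0,-0.0085,1])

```text
time: 7.72
position: [0.485, -0.2111, 0.1753]
tcp_rot: [[0.003, 0.975, 0.221], [-0.0, 0.221, -0.975], [-1.0, 0.003, 0.001]]
force: [0.8, 0.5, -5.5]
finger_gap: 0.161
```

Emit:
play_rows(moves=[0.1,0.33,0,0,0,-0.0085,1,0.1,0.33,0,0,0,-0.0085,1,0.1,0.33,0,0,0,-0.0085,1,0.1,0.33,0,0,0,-0.0085,1,0.1,0.33,0,0,0,-0.0085,1,0.1,0.33,0,0,0,-0.0085,1,0.1,0.33,0,0,0,-0.0085,1,0.1,0.33,0,0,0,-0.0085,1])

```text
time: 8.38
position: [0.5645, 0.0555, 0.1737]
tcp_rot: [[-0.0, 0.992, 0.124], [0.0, 0.124, -0.992], [-1.0, -0.0, -0.001]]
force: [0.6, 0.3, -4.8]
finger_gap: 0.155
```

Emit:
play_rows(moves=[0.1,0.33,0,0,0,-0.0085,1,0.1,0.3,0,0,0,-0.0085,1,0.06,0.2,0,0,0,-0.0045,1,0,0.06,0,0,0,0,1,0,0,0,0,0,0,1,0,0,0,0,0,0,1,0,0,0,0,0,0,1])

```text
time: 8.97
position: [0.5905, 0.1405, 0.1737]
tcp_rot: [[-0.0, 0.996, 0.091], [-0.001, 0.091, -0.996], [-1.0, -0.0, 0.001]]
force: [0.1, 0.3, -5.4]
finger_gap: 0.159
```

```bash
python3 - <<'E'
from h import *
s=st(); R=np.array(s["tcp_rot"]); print(np.degrees(np.arctan2(R[1,1],R[0,1])))
f=vision.grab_frame("wrist"); np.save("w4.npy",f,allow_pickle=True); save(f,"w4")
E
```

```text
t 8.9667 p [0.5905 0.1405 0.1737] F [ 0.1  0.3 -5.4] M [-0.22 -0.03 -0.03] gap 0.159
[[-0.0, 0.996, 0.091], [-0.001, 0.091, -0.996], [-1.0, -0.0, 0.001]]
5.201213983362187
```

View pics/w4.png

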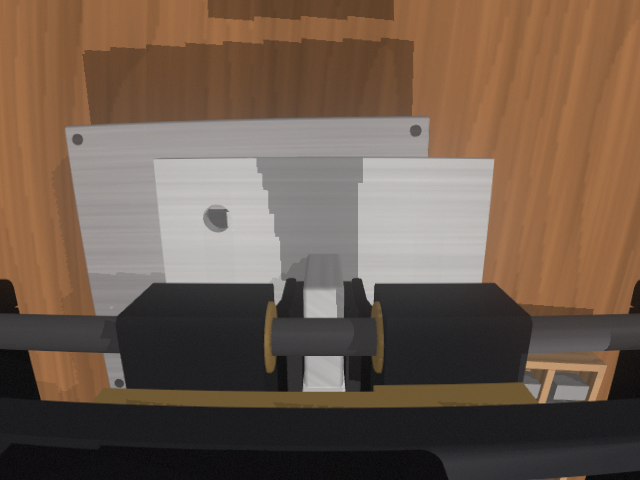

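The plate hangs level. Its far corners are (156,159) and (493,158), with the hole at (217,218). The bed's far corners are (67,127) and (430,118).

```bash
python3 - <<'E'
from h import *
f=np.load("w4.npy",allow_pickle=True).item(); T=np.array([.5905,.1405])
z=.1682
A,B,H=[world(f,q,z)[:2] for q in[(156,159),(493,158),(217,218)]]
d=B-A; yaw=np.arctan2(d[1],d[0]); print("plate yaw",np.degrees(yaw),"len",np.linalg.norm(d))
R=lambda y:np.array([[np.cos(y),-np.sin(y)],[np.sin(y),np.cos(y)]])
print("centre from edge",(A+B)/2-R(yaw)@[0,.06]-T,"from hole",H-R(yaw)@[-.045,.035]-T)
a=world(f,(67,127),.045)[:2];b=world(f,(430,118),.045)[:2];d=b-a;print("bed yaw",np.degrees(np.arctan2(d[1],d[0])),np.linalg.norm(d),a,b)
E
```

```text
plate yaw 5.335933792119533 len 0.13712126390448975
centre from edge [0.00147902 0.00048363] from hole [0.00145954 0.00079147]
bed yaw 5.982209678634192 0.25550944040679924 [0.40311598 0.19973804] [0.657234   0.22636715]
```

Emit:
play_rows(moves=[-0.05,-0.15,0,0,0,0.0077,1,-0.045,-0.155,-0.1,0,0,0,1,0,0,-0.25,0,0,0,1,0,0,-0.3,0,0,0,1,0,0,-0.25,0,0,0,1,0,0,-0.12,0,0,0,1,0,0,0,0,0,0,1,0,0,0,0,0,0,1])

```text
time: 9.68
position: [0.5814, 0.1111, 0.0722]
tcp_rot: [[0.0, 0.995, 0.103], [-0.0, 0.103, -0.995], [-1.0, 0.0, 0.0]]
force: [0.5, 0.5, -5.1]
finger_gap: 0.161
```

Emit:
play_rows(moves=[0,0,-0.02,0,0,0,1,0,0,-0.01,0,0,0,1,0,0,0,0,0,0,1])

```text
time: 9.93
position: [0.5819, 0.112, 0.0697]
tcp_rot: [[0.002, 0.995, 0.104], [0.001, 0.104, -0.995], [-1.0, 0.002, -0.001]]
force: [-0.7, -0.7, -5.0]
finger_gap: 0.157
```

Emit:
play_rows(moves=[0,0,-0.015,0,0,0,1,0,0,-0.01,0,0,0,1,0,0,0,0,0,0,1])

```text
time: 10.18
position: [0.5812, 0.1118, 0.066]
tcp_rot: [[0.0, 0.995, 0.104], [0.0, 0.104, -0.995], [-1.0, 0.0, -0.0]]
force: [-0.2, 0.8, -4.7]
finger_gap: 0.16
```

Emit:
play_rows(moves=[0,0,-0.01,0,0,0,1,0,0,0,0,0,0,1,0,0,0,0,0,0,1])

```text
time: 10.43
position: [0.5813, 0.1119, 0.0659]
tcp_rot: [[0.0, 0.995, 0.104], [0.001, 0.104, -0.995], [-1.0, 0.0, -0.0]]
force: [-5.9, -0.8, 5.8]
finger_gap: 0.162
```

Contact: about 11 N on the pin tops at TCP z 0.066. I slide along +x in light contact.

Emit:
play_rows(moves=[0,-0.018,0,0,0,0,1,0.01,0.001,0,0,0,0,1,0.01,0.001,0,0,0,0,1,0.01,0.001,0,0,0,0,1,0,0,0,0,0,0,1])

```text
time: 10.85
position: [0.5838, 0.111, 0.0658]
tcp_rot: [[-0.001, 0.995, 0.105], [0.001, 0.105, -0.995], [-1.0, -0.001, -0.001]]
force: [-6.8, 1.8, 6.3]
finger_gap: 0.158
```

Emit:
play_rows(moves=[0.01,0.001,0,0,0,0,1,0.01,0.001,0,0,0,0,1,0,0,0,0,0,0,1])

```text
time: 11.1
position: [0.5863, 0.1107, 0.0652]
tcp_rot: [[0.0, 0.995, 0.104], [0.0, 0.104, -0.995], [-1.0, 0.0, -0.0]]
force: [0.8, 0.0, -5.0]
finger_gap: 0.16
```

The force dropped out, so the holes have found the pins. I lower gently.

Emit:
play_rows(moves=[0,0,-0.01,0,0,0,1,0,0,-0.01,0,0,0,1,0,0,0,0,0,0,1])

```text
time: 11.35
position: [0.586, 0.1103, 0.0625]
tcp_rot: [[-0.0, 0.995, 0.104], [-0.0, 0.104, -0.995], [-1.0, -0.0, 0.0]]
force: [-0.7, -1.1, -6.2]
finger_gap: 0.159
```

Emit:
play_rows(moves=[0,0,-0.01,0,0,0,1,0,0,-0.005,0,0,0,1,0,0,0,0,0,0,1])

```text
time: 11.6
position: [0.5861, 0.1104, 0.0613]
tcp_rot: [[-0.0, 0.995, 0.104], [-0.0, 0.104, -0.995], [-1.0, -0.0, 0.0]]
force: [0.9, 0.4, -4.7]
finger_gap: 0.159
```

Emit:
play_rows(moves=[0,0,-0.01,0,0,0,1,0,0,-0.01,0,0,0,1,0,0,-0.005,0,0,0,1,0,0,0,0,0,0,1])

```text
time: 11.93
position: [0.5861, 0.1105, 0.0589]
tcp_rot: [[-0.0, 0.995, 0.104], [-0.0, 0.104, -0.995], [-1.0, -0.0, 0.0]]
force: [0.3, -0.4, -5.0]
finger_gap: 0.157
```

Emit:
play_rows(moves=[0,0,-0.005,0,0,0,1,0,0,0,0,0,0,1,0,0,0,0,0,0,1])

```text
time: 12.18
position: [0.5862, 0.1105, 0.0586]
tcp_rot: [[0.0, 0.995, 0.104], [0.0, 0.104, -0.995], [-1.0, 0.0, -0.0]]
force: [0.0, -0.3, -5.4]
finger_gap: 0.155
```

Emit:
play_rows(moves=[0,0,-0.006,0,0,0,1,0,0,0,0,0,0,1,0,0,0,0,0,0,1])

```text
time: 12.43
position: [0.5863, 0.1105, 0.0585]
tcp_rot: [[0.0, 0.995, 0.104], [0.0, 0.104, -0.995], [-1.0, 0.0, -0.0]]
force: [-4.2, -0.9, 5.1]
finger_gap: 0.159
```

Emit:
play_rows(moves=[0,0,-0.004,0,0,0,1,0,0,0,0,0,0,1,0,0,0,0,0,0,1])

```text
time: 12.68
position: [0.5863, 0.1105, 0.0585]
tcp_rot: [[0.0, 0.995, 0.104], [0.0, 0.104, -0.995], [-1.0, 0.0, -0.0]]
force: [-6.3, -0.6, 9.8]
finger_gap: 0.161
```

Seated: contact at z 0.0585, 7.4 mm below the pin tops. I release and rise.

Emit:
play_rows(moves=[0,0,0.006,0,0,0,1,0,0,0,0,0,0,-0.3,0,0,0,0,0,0,-0.3,0,0,0,0,0,0,-0.3,0,0,0,0,0,0,-0.3,0,0,0,0,0,0,-0.3,0,0,0,0,0,0,-0.3,0,0,0,0,0,0,-0.3])

```text
time: 13.35
position: [0.5863, 0.1105, 0.0582]
tcp_rot: [[0.0, 0.995, 0.104], [0.0, 0.104, -0.995], [-1.0, 0.0, 0.0]]
force: [-0.4, 0.5, -0.8]
finger_gap: 0.593
```

Emit:
play_rows(moves=[0,0,0.05,0,0,0,-0.3,0,0,0.3,0,0,0,0,0,0,0.35,0,0,0,0.5,0,0,0.35,0,0,0,1,0,0,0.25,0,0,0,1,0,0,0,0,0,0,1,0,0,0,0,0,0,1])

```text
time: 13.93
position: [0.5871, 0.1106, 0.19]
tcp_rot: [[0.003, 0.995, 0.104], [0.001, 0.104, -0.995], [-1.0, 0.003, -0.001]]
force: [-0.2, 0.3, -1.1]
finger_gap: 0.279
```

```bash
python3 - <<'E'
from h import *
s=st(); f=vision.grab_frame("wrist"); np.save("w5.npy",f,allow_pickle=True); save(f,"w5")
for n in("wrist","scene","side"):
    g=f if n=="wrist" else vision.grab_frame(n)
    for q in("plate","latch_knob","latch_pivot"): print(n,q,[(np.round(r["point"],4).tolist(),round(r["p"],2)) for r in vision.tip_of(g,q)[:1]])
E
```

```text
t 13.9333 p [0.5871 0.1106 0.19  ] F [-0.2  0.3 -1.1] M [-0.14  0.05  0.02] gap 0.279
[[0.003, 0.995, 0.104], [0.001, 0.104, -0.995], [-1.0, 0.003, -0.001]]
wrist plate [([0.5868, 0.1092, 0.0425], 0.78)]
wrist latch_knob []
wrist latch_pivot []
scene plate [([0.5833, 0.1105, 0.0444], 0.85)]
scene latch_knob [([0.5379, 0.1096, -0.002], 0.66)]
scene latch_pivot [([0.5222, 0.502, 0.0027], 0.69)]
side plate [([0.5892, 0.1116, 0.0453], 0.84)]
side latch_knob [([0.5018, 0.0135, 0.0919], 0.77)]
side latch_pivot [([0.5488, 0.0196, 0.0492], 0.93)]
```

View pics/w5.png

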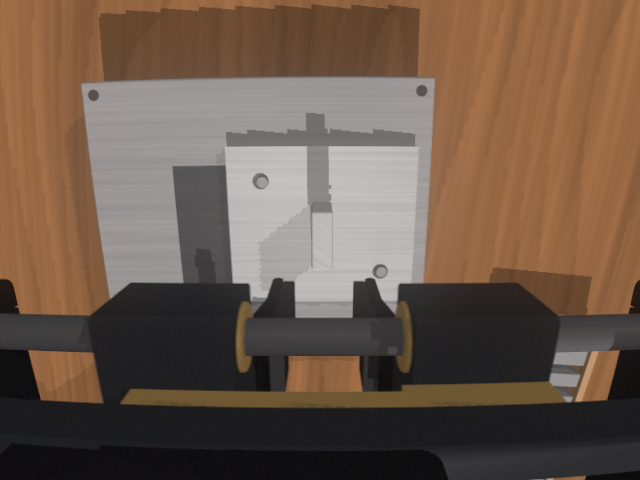

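The plate is seated flat, with the pins showing in both holes at (261,181) and (380,271). Next is the latch.

```bash
python3 - <<'E'
from h import *
s=monitor.observe(); print(np.round(s["q"],1))
piv=np.array([.549,.0195]);y=np.radians(6)
for th in np.radians(np.arange(-5,101,15)):
    a=np.pi-th+y; k=piv+.042*np.array([np.cos(a),np.sin(a)]); print(round(np.degrees(th)),np.round(k,4),"yaw",96-round(np.degrees(th)))
E
```

```text
[-37.3  17.5  27.3  92.3  -8.3  72.2  -2.6]
-5 [0.5078 0.0115] yaw 101
10 [0.5071 0.0224] yaw 86
25 [0.5093 0.0332] yaw 71
40 [0.5142 0.043 ] yaw 56
55 [0.5214 0.0512] yaw 41
70 [0.5306 0.0572] yaw 26
85 [0.541  0.0607] yaw 11
100 [0.5519 0.0614] yaw -4
```

Emit:
play_rows(moves=[-0.058,-0.068,0,0,0,0.0748,0.2,-0.058,-0.068,0,0,0,0.0748,0.2,-0.058,-0.068,0,0,0,0.0748,0.2,-0.058,-0.068,0,0,0,0.0748,0.2,-0.058,-0.068,0,0,0,0.0748,0.2,-0.058,-0.068,0,0,0,0.0748,0.2,-0.058,-0.068,0,0,0,0.0748,0.2])

```text
time: 15.12
position: [0.5453, 0.0625, 0.1882]
tcp_rot: [[0.0, 0.625, 0.78], [0.0, 0.78, -0.625], [-1.0, 0.0, 0.0]]
force: [-0.1, 0.3, 0.5]
finger_gap: 0.378
```

Emit:
play_rows(moves=[-0.058,-0.068,0,0,0,0.0748,0.2,-0.058,-0.068,0,0,0,0.0748,0.2,-0.058,-0.068,0,0,0,0.0748,0.2,-0.058,-0.068,0,0,0,0.0748,0.2,-0.058,-0.068,0,0,0,0.0748,0.2,-0.058,-0.068,0,0,0,0.0748,0.2,-0.058,-0.068,0,0,0,0.0748,0.2,0,0,0,0,0,0,0.2])

```text
time: 15.78
position: [0.5044, 0.0137, 0.1883]
tcp_rot: [[-0.0, -0.108, 0.994], [-0.0, 0.994, 0.108], [-1.0, -0.0, -0.0]]
force: [-0.6, -0.7, -0.0]
finger_gap: 0.395
```

```bash
python3 - <<'E'
from h import *
s=st(); R=np.array(s["tcp_rot"]); print(np.degrees(np.arctan2(R[1,1],R[0,1])))
f=vision.grab_frame("wrist"); np.save("w6.npy",f,allow_pickle=True); save(f,"w6")
for q in("plate","latch_knob","latch_pivot"): print(q,[(np.round(r["point"],4).tolist(),round(r["p"],2)) for r in vision.tip_of(f,q)[:1]])
E
```

```text
t 15.7833 p [0.5044 0.0137 0.1883] F [-0.6 -0.7 -0. ] M [0.06 0.02 0.  ] gap 0.395
[[-0.0, -0.108, 0.994], [-0.0, 0.994, 0.108], [-1.0, -0.0, -0.0]]
96.17329570197496
plate []
latch_knob [([0.5078, 0.0176, 0.0916], 0.66)]
latch_pivot [([0.5471, 0.0215, 0.0449], 0.8)]
```

View pics/w6.png

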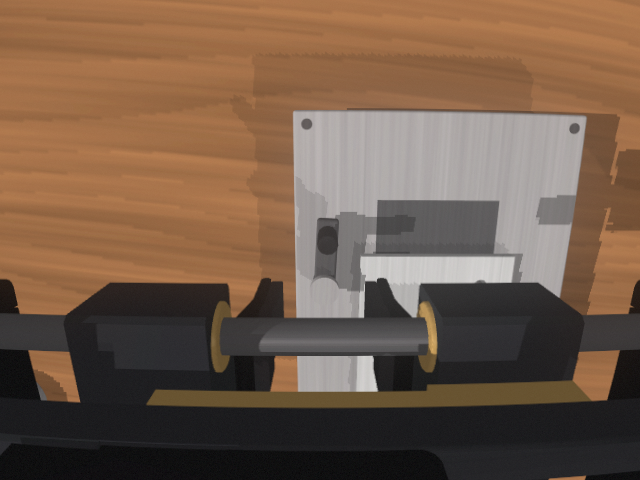

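The knob top is at (327,239), between the jaws in y, and the arm is open along -x. I descend to straddle it.

Emit:
play_rows(moves=[0.026,0.03,-0.2,0,0,0,0.2,0,0,-0.3,0,0,0,0.2,0,0,-0.25,0,0,0,0.2,0,0,-0.2,0,0,0,0.2,0,0,-0.12,0,0,0,0.2,0,0,-0.09,0,0,0,0.2,0,0,0,0,0,0,0.2])

```text
time: 16.57
position: [0.5068, 0.0186, 0.0705]
tcp_rot: [[-0.003, -0.103, 0.995], [-0.001, 0.995, 0.103], [-1.0, -0.0, -0.003]]
force: [0.9, -0.2, -1.2]
finger_gap: 0.401
```

Emit:
play_rows(moves=[0,0.04,0,0,0,-0.058,0.2,0.007,0.036,0,0,0,-0.058,0.2,0.007,0.036,0,0,0,-0.058,0.2,0.007,0.036,0,0,0,-0.058,0.2,0.016,0.033,0,0,0,-0.058,0.2,0.016,0.033,0,0,0,-0.058,0.2,0.016,0.033,0,0,0,-0.058,0.2])

```text
time: 17.15
position: [0.5154, 0.043, 0.0732]
tcp_rot: [[0.002, 0.488, 0.873], [-0.0, 0.873, -0.488], [-1.0, 0.001, 0.001]]
force: [0.1, -1.8, 0.1]
finger_gap: 0.4
```

Emit:
play_rows(moves=[0.024,0.027,0,0,0,-0.058,0.2,0.024,0.027,0,0,0,-0.058,0.2,0.024,0.027,0,0,0,-0.058,0.2,0.031,0.02,0,0,0,-0.058,0.2,0.031,0.02,0,0,0,-0.058,0.2,0.031,0.02,0,0,0,-0.058,0.2])

```text
time: 17.65
position: [0.5318, 0.0571, 0.0732]
tcp_rot: [[0.001, 0.858, 0.513], [0.0, 0.513, -0.858], [-1.0, 0.001, 0.001]]
force: [-1.5, -2.3, 1.4]
finger_gap: 0.401
```

Emit:
play_rows(moves=[0.035,0.012,0,0,0,-0.058,0.2,0.035,0.012,0,0,0,-0.058,0.2,0.035,0.012,0,0,0,-0.058,0.2,0,0,0,0,0,0,0.2])

```text
time: 17.98
position: [0.5425, 0.0611, 0.0731]
tcp_rot: [[0.001, 0.961, 0.275], [0.0, 0.275, -0.961], [-1.0, 0.001, 0.0]]
force: [1.0, 0.3, 0.3]
finger_gap: 0.4
```

Emit:
play_rows(moves=[0.03,0.004,0,0,0,-0.04,0.2,0.03,0.003,0,0,0,-0.04,0.2,0.02,0.002,0,0,0,0,0.2,0,0,0,0,0,0,0.2])

```text
time: 18.32
position: [0.5499, 0.0621, 0.0726]
tcp_rot: [[0.001, 0.986, 0.166], [0.0, 0.166, -0.986], [-1.0, 0.001, -0.0]]
force: [0.8, -0.4, 0.2]
finger_gap: 0.401
```

Emit:
play_rows(moves=[0.02,0.002,0,0,0,0,0.2,0.01,0.001,0,0,0,0,0.2,0,0,0,0,0,0,0.2])

```text
time: 18.57
position: [0.5526, 0.062, 0.0723]
tcp_rot: [[0.0, 0.987, 0.164], [0.0, 0.164, -0.987], [-1.0, 0.0, -0.0]]
force: [-0.3, 0.0, 0.3]
finger_gap: 0.406
```

Emit:
play_rows(moves=[0.02,0.002,0,0,0,0,0.2,0.01,0.001,0,0,0,0,0.2,0,0,0,0,0,0,0.2])

```text
time: 18.82
position: [0.5542, 0.0621, 0.0719]
tcp_rot: [[-0.003, 0.987, 0.163], [0.0, 0.163, -0.987], [-1.0, -0.003, -0.001]]
force: [-8.9, 0.6, 6.8]
finger_gap: 0.401
```

Emit:
play_rows(moves=[0.01,0.001,0,0,0,0,0.2,0,0,0,0,0,0,0.2,0,0,0,0,0,0,0.2])

```text
time: 19.07
position: [0.5543, 0.0621, 0.0719]
tcp_rot: [[-0.005, 0.987, 0.163], [0.0, 0.163, -0.987], [-1.0, -0.005, -0.001]]
force: [-12.0, 0.3, 9.4]
finger_gap: 0.404
```

Firm stop at x 0.5543, as predicted. I back off and rise.

Emit:
play_rows(moves=[-0.05,0,0,0,0,0,0.2,-0.06,0,0,0,0,0,0.2,0,0,0.1,0,0,0,0.2,0,0,0.35,0,0,0,0.2,0,-0.05,0.4,0,0,0,0.2,0,-0.05,0.4,0,0,0,0.2,0,-0.05,0.4,0,0,0,0.2,0,0,0,0,0,0,0.2])

```text
time: 19.73
position: [0.549, 0.0458, 0.2461]
tcp_rot: [[0.012, 0.987, 0.16], [0.003, 0.16, -0.987], [-1.0, 0.012, -0.001]]
force: [0.7, -0.3, -0.2]
finger_gap: 0.404
```

```bash
python3 - <<'E'
from h import *
s=st()
for n in("wrist","scene","side"):
    g=vision.grab_frame(n); save(g,"f_"+n)
    for q in("plate","latch_knob","block_case","ring_gauge","driver"): print(n,q,[(np.round(r["point"],4).tolist(),round(r["p"],2)) for r in vision.tip_of(g,q)[:1]])
E
```

```text
t 19.7333 p [0.549  0.0458 0.2461] F [ 0.7 -0.3 -0.2] M [-0.04 -0.04 -0.04] gap 0.404
[[0.012, 0.987, 0.16], [0.003, 0.16, -0.987], [-1.0, 0.012, -0.001]]
wrist plate [([0.5854, 0.1082, 0.0437], 0.58)]
wrist latch_knob [([0.5451, 0.0632, 0.088], 0.97)]
wrist block_case []
wrist ring_gauge [([0.5847, 0.1071, 0.0441], 0.57)]
wrist driver []
scene plate [([0.5834, 0.1093, 0.0436], 0.58)]
scene latch_knob [([0.547, 0.0605, 0.0932], 0.47)]
scene block_case [([0.8033, -0.0581, -0.0035], 0.82)]
scene ring_gauge [([0.7377, -0.2898, 0.0002], 0.87)]
scene driver [([0.5207, 0.506, 0.0037], 0.65)]
side plate [([0.5918, 0.1132, 0.0439], 0.65)]
side latch_knob [([0.5424, 0.0592, 0.0956], 0.49)]
side block_case [([0.5206, 0.501, -0.0017], 0.72)]
side ring_gauge [([0.733, -0.2864, -0.001], 0.6)]
side driver [([0.5195, 0.5026, -0.0052], 0.62)]
```

View pics/f_wrist.png

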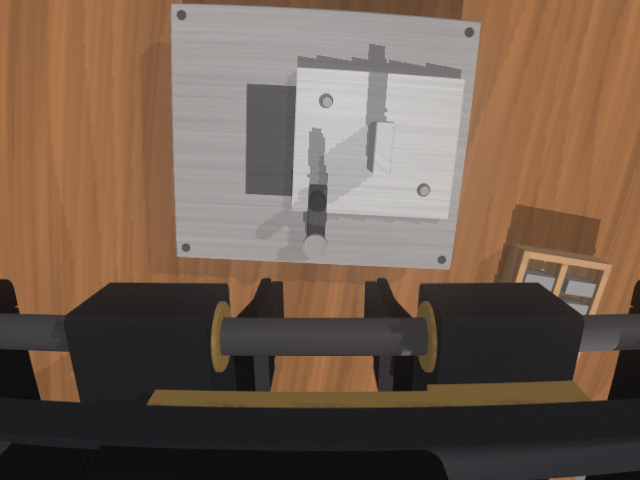

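The latch arm lies straight across the plate, with its pivot at (315,245) and knob at (317,200). Both pins are in their holes, and the gripper is clear.

```bash
python3 -c "
from h import *
print(workorder.job_done())"
```

```text
the job is handed in; nothing more can be done
None
```

The plate is seated on the table over both pins, the latch is fully across it, and the job is handed in. It took about 20 s of the 72 s; the hand-in gives no verdict.

- **Plate:** I gripped it by the rib and slid it over the pin tops with 11–12 N. The holes dropped over the pins at s ≈ 46–47 mm. It then went down freely to the table, with contact at TCP z 0.0585, 7.4 mm below where it had rested on the pins. The highest contact force I read was about 15 N, against the 60 N limit.
- **Latch:** I swung it by the knob until it met a firm 12 N stop at the expected place. I then backed off and raised the gripper clear.
- **Last checks:** the final wrist picture shows both pins in the holes and the arm straight across the plate. The measured knob position, about (0.545, 0.061), matches the closed position I expected, (0.545, 0.061).
- **Bystanders:** the ring gauge, screwdriver and block case read within a few millimetres of where they started. The checks disagreed on two points, both clear misdetections with the true item found in other views. The side camera placed the block case at the screwdriver's position, and the wrist camera placed the ring gauge at the plate's.

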